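# Lengthen the telescoping end stop by two holes

### The arm

A 7-joint arm with a two-finger parallel gripper is mounted at the origin on a cart in front of the work surface, level with it; the furniture and walls round the work are solid. World frame = base frame: x ahead of the robot, y to its left, z up, the work surface at z = 0. Lengths are in m, angles in rad, forces in N, time in s.
With the tool pointing down it reaches from about 0.4 to 0.925 m from the base axis. Payload 5.6 kg.
Tool frame: the origin (TCP) lies midway between the tips of the shut fingers; the grasp point (between the pads) lies behind it (manip.grasp_offset is the x of the grasp point in the tool frame, in m); x points along the fingers, y is the direction in which the jaws open and shut, and the axes are right-handed (so a half turn about x gives the same grasp; the last joint's range is limited). The gripper opens to 85 mm and grips with 20 to 120 N. Pads are 22 mm wide; open, the fingers measure 114 mm over their backs; the gripper's body (76 mm by 85 mm) begins 54 mm behind the grasp point. The pads swing forward as they close: fully open they stand 13 mm farther back than shut.
Start: joints at [1.177, 0.468, -0.012, 1.603, 0.006, 1.071, -0.056], TCP at [0.223, -0.61, 0.231] pointing down, gripper open.
Joint ranges: [-2.53, 2.53], [-0.31, 2.02], [-1.57, 1.55], [0.28, 2.44], [-1.29, 4.43], [0.15, 1.84], [-2.92, 2.92]. Speed limits (rad/s): [2.57, 2.57, 3.14, 3.14, 3.14, 3.14, 3.14].

### API

Orientations are given as [roll, pitch, yaw] about the fixed x, y, z axes, in that order (R = Rz(yaw) Ry(pitch) Rx(roll)).
In Python, from station import manip, effector, optics, workorder gives the robot as it stands. The module is installed in compiled form; this text tells all that it offers. Calls block until the motion is done:
- manip.move_pose(position, orientation): joint-space move of the TCP to a pose.
- manip.servo_line(position, feed=0.15, rot=None, contact_N=None): straight line of the TCP; rot=None keeps the orientation; feed is the mean speed in m/s. With contact_N (N) it stops when the force on the tool has changed by that much, and returns True; else False.
- manip.move_j(angles): joint-space move.
- effector.gripper_to(opening, grip_force=None): finger opening in m; grip_force is the grip in N (None keeps the last); returns when the fingers have stopped.
- manip.hold(seconds).
- manip.inverse_kinematics(position, orientation): joint angles nearest the present ones, or None.
- manip.observe(): the state.
- optics.get_image(name): name is "side" or "top" or "wrist"; returns the picture (480x640x3 uint8, blue, green, red); there is no depth.
- optics.camera_info(name): a dict with "fovy" (degrees; the focal length in pixels is half the picture's height over the tangent of half this angle, whatever the lens; pixels are square), "cx", "cy" (the principal point, pixels), "world_from_camera" (4x4, takes a point from camera to world coordinates). Camera axes: x right, y up, looking along -z (the intrinsics and any distortion apply to the point x, -y, -z); pixel columns grow to the right and rows downward; lengths in m; the calibration is good to about 2 mm. A picture is of the moment at which its call begins: read the wrist's pose just before it. camera_info takes no time and is no camera call; for the wrist camera it gives the pose at the moment of the call.
A pose or a line that the arm cannot do raises manip.Unreachable and nothing moves.
- workorder.hand_in(): hands the job in, once; it reports no verdict.
The state is a dict: "t": time; "joint_positions": joint angles; "joint_velocities": joint speeds; "tau": joint torques, N m; "eef_pos": TCP position; "eef_rot": TCP orientation; "ft_force": force on the tool from outside, world axes, zero at the start; "moment": the same for the moment, N m; "opening": finger opening in m.
Only numpy, scipy, OpenCV 4.12 (cv2) and the standard library are available. Lean on these libraries where they do the work, as an engineer would, in place of code of your own. Each camera call takes 0.05 s, during which the arm holds its last target. There are 200 camera calls.

### The job

Lengthen the telescoping end stop on the worktop by two holes: press its sprung button in, slide the outer tube outward until the button pops up through the next hole, then do the same once more, so that the tube ends locked by the button in its last hole. The latch plates with the holes are screwed on at slightly different spacings, so go by feel; do not force the tube once it has locked, and leave the two pieces of wood and the sanding block lying near it where they are.

Things in the scene. Friction and masses are not known exactly. Their poses are not given: they have to be found in the camera images.
- stop_base: plywood foot 90 x 440 x 10 mm of the end stop, screwed to the worktop. Origin on the worktop under the button's axis; z up; its own -y points OUTWARD, the way to slide the tube; the foot reaches 215 mm inward, 225 mm outward. A steel block (56 x 40 mm, bolt head to 69 mm above the worktop) 165 to 205 mm inward holds a fixed inner tube, on which the aluminium outer tube slides
- button_top (a point): top of the domed steel button (20 mm across, upright, round dome of 10 mm radius). It sits in the fixed inner tube: it moves only up and down, at the base's origin in x and y. Popped up through a hole, its top is 57.5 mm above the worktop, 9 mm above the latch plate
- stop_tube (a joint): slide of the outer tube (40 mm wide, 233 mm long), m, growing outward: about 0 with the button in the first hole (start); in the second somewhere from 0.054 to 0.066, in the third and last from 0.114 to 0.126, depending on how the latch plates are set; it can go to 0.136. It slides against about 3 N of friction and stays where it is left. Locked by the popped button it has 1.5 mm play either way
- rib_first (a point): On the tube's top lie three steel latch plates (48 x 38 mm, tops 48.5 mm above the worktop), each with a 23 mm hole and, 16 mm outward of the hole's centre, the flat face of a thumb rib (36 mm wide, 6 mm thick, 14 mm high) by which a fingertip standing on the hole can push the tube outward. This point: foot of that face on the first, outermost plate, which is fixed on the tube
- stop_face (a point): middle of the rubber face of the upright stop plate on the tube's outer end (plate 70 mm wide, 8 mm thick, from 13 to 75 mm above the worktop); the face is 91 mm outward of the first hole, 44 mm above the worktop
- stop_button (a joint): how far the button is pressed in, m: 0 popped fully up, 0.009 flush with the latch plate, 0.0125 under the wall between holes; it ends at 0.0145. Spring 4 N at 0, 6 N flush, 6.7 N under the wall. Pressed about flush, its dome lets the hole's edge ride over it when the tube is pushed outward; popped up, it locks the tube
- dowel: square pale wood offcut 16 x 130 x 12 mm, loose on the worktop, origin at the centre of its underside; bystander
- bridge_blank: black wooden blank 30 x 160 x 10 mm, loose on the worktop, origin at the centre of its underside; bystander
- sanding_block: brown cork sanding block 67 x 112 x 30 mm, loose on the worktop, origin at the centre of its underside; bystander

How it is judged:
By the outcome, as a careful person would: the job done as asked, in the order asked, and still so for the second after the job is handed in, with the robot touching nothing.
It also fails if it takes over 48 s, if anything falls off the work surface, if the arm or the gripper's body presses on something with over 40 N, if the wrist force passes 120 N, or if a joint passes its speed limit or range.

## Working session

There is one attempt and no reset: what is moved stays moved. The work goes in short steps, each a Python script; the robot and the scene stay as the last script left them, time stands still between calls to the robot, and variables do not carry over. Pictures are saved under pics/ and viewed, about 8 in all and at most 12, crops included, and the job is handed in when it is done.

```bash
mkdir -p pics; python3 - <<'E'
from station import manip, effector, optics, workorder
import cv2
for n in ("top","side"):
    im=optics.get_image(n); cv2.imwrite(f"pics/{n}0.png",im)
    i=optics.camera_info(n); print(n,i)
print(manip.observe(), manip.grasp_offset)
E
```

```text
top {'fovy': 54.899285065196004, 'cx': 317.04697770154087, 'cy': 238.76738051509943, 'world_from_camera': array([[-0.01269853,  0.98936734, -0.14488279,  0.52892914],
       [-0.99988032, -0.01384462, -0.00690488, -0.13698174],
       [-0.00883731,  0.14477777,  0.98942473,  0.94590216],
       [ 0.        ,  0.        ,  0.        ,  1.        ]])}
side {'fovy': 48.37857012514165, 'cx': 322.87100659156954, 'cy': 253.49370574409363, 'world_from_camera': array([[ 0.99442554,  0.05049802, -0.09256238,  0.53401199],
       [-0.10479325,  0.57049477, -0.8145883 , -1.01385873],
       [ 0.01167126,  0.81974732,  0.57260642,  0.69280226],
       [ 0.        ,  0.        ,  0.        ,  1.        ]])}
{'t': 0.1, 'joint_positions': array([ 1.17701836,  0.46830181, -0.01162233,  1.60352183,  0.00602711,
        1.07137761, -0.0562995 ]), 'joint_velocities': array([-1.47406116e-03, -2.58936258e-03,  2.65095067e-04, -2.36987388e-03,
        7.90230631e-05, -1.17705807e-03,  1.36591862e-03]), 'tau': array([ 1.57106737e-03, -5.33510184e+01,  2.25400447e-02, -2.51960760e+01,
        1.16516487e-02,  4.37205264e-03, -2.09672135e-05]), 'eef_pos': array([ 0.22313312, -0.60997938,  0.23042937]), 'eef_rot': array([-1.48875967,  1.56922195,  2.00357736]), 'ft_force': array([-0.26453722,  0.2147761 , -0.58661215]), 'moment': array([0.02795363, 0.02375941, 0.01251285]), 'opening': 0.08562307911941813} -0.0187
```

View pics/top0.png

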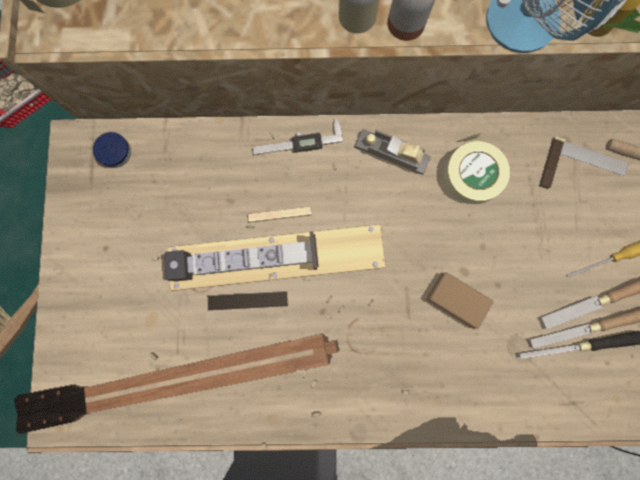

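View pics/side0.png

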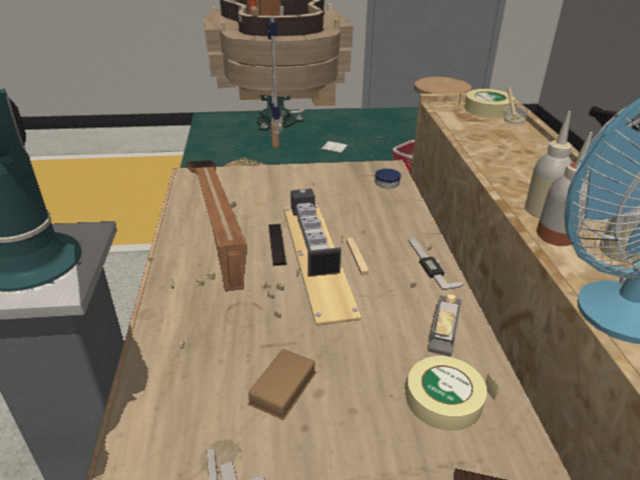

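The top view shows the stop with its block at (175,265), plates at (207,262), (236,259) and (270,256), and the stop plate at (313,250), so outward is image right, about world -y. The dowel is at (280,214), the blank at (248,300) and the cork at (459,299). Next I'll measure the foot and the button.

```bash
cat > h.py <<'E'
import numpy as np, cv2
def ray(info,uv,z):
    f=240/np.tan(np.radians(info["fovy"]/2)); T=info["world_from_camera"]
    d=T[:3,:3]@np.array([(uv[0]-info["cx"])/f,-(uv[1]-info["cy"])/f,-1]); o=T[:3,3]
    return o+d*(z-o[2])/d[2]
def proj(info,p):
    f=240/np.tan(np.radians(info["fovy"]/2)); T=info["world_from_camera"]
    c=T[:3,:3].T@(np.asarray(p)-T[:3,3]); return np.array([info["cx"]-f*c[0]/c[2],info["cy"]+f*c[1]/c[2]])
E
python3 - <<'E'
from station import optics
from h import *
im=cv2.imread("pics/top0.png"); i=optics.camera_info("top")
hsv=cv2.cvtColor(im,cv2.COLOR_BGR2HSV)
print(hsv[250,350],hsv[240,420],hsv[283,220])
m=cv2.inRange(hsv,(12,85,170),(32,255,255)); m[:225]=0;m[292:]=0;m[:,:155]=0;m[:,395:]=0
m=cv2.morphologyEx(m,cv2.MORPH_OPEN,np.ones((2,2)))
ys,xs=np.nonzero(m); print(len(xs))
r=cv2.minAreaRect(np.c_[xs,ys].astype(np.float32)); b=cv2.boxPoints(r)
W=np.array([ray(i,p,.01) for p in b]); print(b,W, [np.linalg.norm(W[k]-W[k-1]) for k in range(4)])
# cross-check: tube button/plates crop
cv2.imwrite("pics/crop.png",np.hstack([cv2.resize(im[222:297,155:355],None,fx=4,fy=4,interpolation=cv2.INTER_CUBIC)]))
cv2.imwrite("pics/mask.png",m)
E
```

```text
[ 24  75 234] [ 18  63 187] [ 20  85 224]
766
[[167.84831 250.17935]
 [381.77933 232.35173]
 [385.11725 272.4069 ]
 [171.18625 290.2345 ]] [[ 0.64665217  0.17506254  0.01      ]
 [ 0.67740261 -0.26324119  0.01      ]
 [ 0.59527301 -0.26728059  0.01      ]
 [ 0.56503185  0.16551504  0.01      ]] [np.float64(0.0821768268588924), np.float64(0.4393810977897565), np.float64(0.08222887829387938), np.float64(0.43385087646425896)]
```

View pics/crop.png

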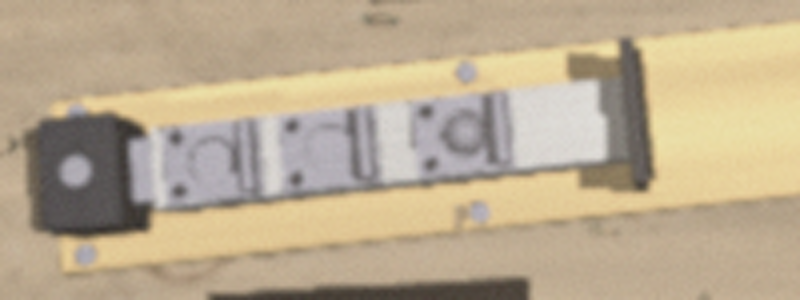

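The crop shows the button dome at crop (465,132), which is image (271,255), between the pale tube and the first rib at (497,128). The block's bolt is at crop (75,171). I'll check the geometry, then go above for a wrist look.

```bash
cat >> h.py <<'E'
from scipy.spatial.transform import Rotation as Ro
def rpy(out,s=1):
    x=np.array([0,0,-1.]); y=s*np.array([-out[1],out[0],0]); y/=np.linalg.norm(y)
    return Ro.from_matrix(np.c_[x,y,np.cross(x,y)]).as_euler('xyz')
E
python3 -W ignore - <<'E'
from station import manip,effector,optics
from h import *
i=optics.camera_info("top"); s=optics.camera_info("side")
B=ray(i,(271.2,255),.056); bolt=ray(i,(173.75,264.75),.069)
d=(B-bolt)[:2]; print("B",B,"bolt",bolt,np.linalg.norm(d),d/np.linalg.norm(d),"side px",proj(s,B))
out=np.array([.07,-.9975])
c=[]
for k in (1,-1):
    r=rpy(out,k); q=manip.inverse_kinematics([B[0],B[1],.2],r); print(k,r,q)
    if q is not None: c.append((abs(q[6]),k,q))
k=min(c,key=lambda a:a[0])[1]; print("use",k)
t=manip.observe()["t"]
effector.gripper_to(0.0,40)
manip.move_pose([B[0],B[1]-.0,.2],rpy(out,k))
o=manip.observe(); print(o["t"],o["eef_pos"],o["eef_rot"],o["opening"],o["ft_force"])
w=optics.camera_info("wrist"); im=optics.get_image("wrist"); cv2.imwrite("pics/w1.png",im)
np.save("w1.npy",w,allow_pickle=True); print(w["world_from_camera"][:3,3],proj(w,B))
E
```

```text
B [ 0.62868405 -0.04150187  0.056     ] bolt [0.61106651 0.14314287 0.069     ] 0.18548331150068467 [ 0.0949818  -0.99547901] side px [315.90995389 236.30779237]
1 [1.50073574 1.57079633 0.        ] [ 0.47546348  0.56150539 -0.64566563  1.65052708  0.3767117   1.05716611
 -0.21414505]
-1 [-1.64085691  1.57079633  0.        ] [-0.80953788  0.87211674  1.34285547  1.73667986 -0.88866198  1.29027278
 -2.32788045]
use 1
3.35 [ 0.6286405  -0.04316385  0.19988249] [-0.31518038  1.56999199 -1.81826703] -0.00016962407640993762 [ 0.40490814 -0.09674715  0.5176964 ]
[0.62221321 0.03991135 0.34167373] [315.30293402 225.55389184]
```

View pics/w1.png

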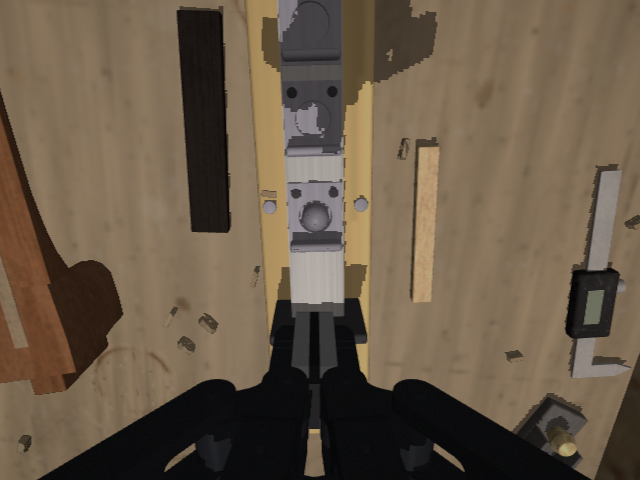

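The wrist view shows the dome at (315.5,216), with rib 1 just outward at row 240 and holes 2 and 3 at (313,118) and (311,18). The shut fingertips are at (293–335, 312).

```bash
python3 - <<'E'
from h import *
w=np.load("w1.npy",allow_pickle=True).item(); im=cv2.imread("pics/w1.png")
print("f",240/np.tan(np.radians(w["fovy"]/2)))
for n,p,z in (("dome",(315.5,216),.0475),("h2",(313,118),.0485),("h3",(311,18),.0485),("ribL",(291,249),.0485),("ribR",(344,249),.0485),("scrL",(269,207),.012),("scrR",(361,205),.012)): print(n,ray(w,p,z))
print("tipproj",proj(w,[.62864,-.04316,.2]))
g=cv2.cvtColor(im,cv2.COLOR_BGR2GRAY)
hsv=cv2.cvtColor(im,cv2.COLOR_BGR2HSV)
m=cv2.inRange(hsv,(15,90,120),(32,255,255))
for r in (170,210,235):
    x=np.nonzero(m[r,240:390])[0]+240; a,b=ray(w,(x[0],r),.01),ray(w,(x[-1],r),.01); print(r,x[0],x[-1],a,b,(a+b)/2,np.linalg.norm(a-b))
c=cv2.resize(im[290:390,260:370],None,fx=5,fy=5,interpolation=cv2.INTER_CUBIC)
d=cv2.resize(im[170:260,260:370],None,fx=5,fy=5,interpolation=cv2.INTER_CUBIC)
cv2.imwrite("pics/c2.png",cv2.resize(cv2.convertScaleAbs(np.vstack([d,c]),alpha=1.5),None,fx=.6,fy=.6))
E
```

```text
f 429.69238835533434
dome [ 0.62852929 -0.03692519  0.0475    ]
h2 [0.62228078 0.0291649  0.0485    ]
h3 [0.61710399 0.08746108 0.0485    ]
ribL [ 0.61256992 -0.06238084  0.0485    ]
ribR [ 0.65074234 -0.05976291  0.0485    ]
scrL [ 0.59233526 -0.04142309  0.012     ]
scrR [ 0.66428311 -0.0348789   0.012     ]
tipproj [315.96462381 335.60027934]
170 256 372 [ 0.58117022 -0.01347592  0.01      ] [ 0.67012726 -0.00737645  0.01      ] [ 0.62564874 -0.01042619  0.01      ] 0.08916590599158938
210 259 371 [ 0.58433441 -0.04489249  0.01      ] [ 0.67286152 -0.03882183  0.01      ] [ 0.62859796 -0.04185716  0.01      ] 0.08873500921173755
235 261 371 [ 0.58651338 -0.06551996  0.01      ] [ 0.67516104 -0.0594406   0.01      ] [ 0.63083721 -0.06248028  0.01      ] 0.08885587409931398
```

View pics/c2.png

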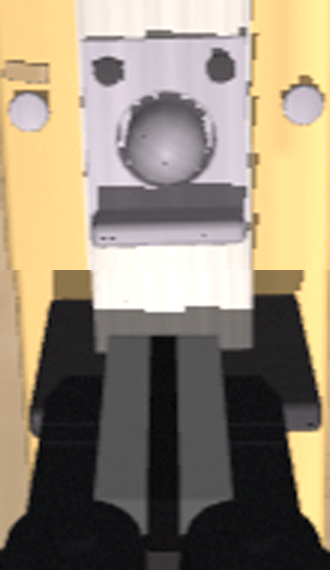

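The measurements agree: button at about (0.629,-0.039), foot width 89 mm, outward direction slope about 0.09. The dome is central in its hole, and the fingertips stay clear of the rib. Now I'll press it.

```bash
cat >> h.py <<'E'
OUT=np.array([.0896,-.996,0]); C=np.array([.629,-.0387,0]); R=rpy(OUT,1)
E
python3 -W ignore - <<'E'
from station import manip
from h import *
def st(n):
    o=manip.observe(); p=o["eef_pos"]-C; f=o["ft_force"]
    print(n,"t%.2f"%o["t"],"out %.4f lat %.4f z %.4f"%(p@OUT,p@np.array([.996,.0896,0]),p[2]),"F out %.1f z %.1f"%(f@OUT,f[2]),f.round(1))
S=C-.001*OUT
manip.servo_line(S+[0,0,.075],feed=.12,rot=R); st("above")
print(manip.servo_line(S+[0,0,.045],feed=.03,contact_N=2.5)); st("touch")
print(manip.servo_line(S+[0,0,.044],feed=.015,contact_N=8)); st("press")
E
```

```text
above t4.59 out -0.0010 lat 0.0007 z 0.0759 F out 0.5 z -0.1 [ 0.1 -0.5 -0.1]
True
touch t5.27 out -0.0009 lat -0.0001 z 0.0550 F out 0.3 z 4.1 [ 0.3 -0.3  4.1]
True
press t5.91 out -0.0010 lat 0.0000 z 0.0462 F out 0.4 z 7.7 [-1.9 -0.6  7.7]
```

```bash
cat >> h.py <<'E'
from station import manip
def st(n):
    o=manip.observe(); p=o["eef_pos"]-C; f=o["ft_force"]
    print(n,"t%.2f"%o["t"],"out %.4f lat %.4f z %.4f"%(p@OUT,p@np.array([.996,.0896,0]),p[2]),"F out %.1f z %.1f"%(f@OUT,f[2]),f.round(1))
    return o["eef_pos"]
E
python3 -W ignore - <<'E'
from h import *
z=manip.observe()["eef_pos"][2]
for d in (.005,.010,.015,.021):
    print(manip.servo_line(C+d*OUT+[0,0,z],feed=.02,contact_N=25)); st(d)
E
```

```text
False
0.005 t6.36 out 0.0020 lat 0.0003 z 0.0466 F out -5.0 z 7.0 [-0.5  5.   7. ]
False
0.01 t6.76 out 0.0068 lat 0.0003 z 0.0466 F out -5.7 z 6.2 [-2.8  5.5  6.2]
False
0.015 t7.16 out 0.0103 lat 0.0003 z 0.0463 F out -8.1 z 4.9 [-0.9  8.   4.9]
False
0.021 t7.61 out 0.0178 lat 0.0003 z 0.0463 F out -4.3 z 4.5 [-1.3  4.2  4.5]
```

```bash
python3 -W ignore - <<'E'
from h import *
from station import optics
p=st("a"); manip.servo_line([p[0],p[1],.0485],feed=.02); st("lift")
print(manip.servo_line(C+.048*OUT+[0,0,.0485],feed=.04,contact_N=9)); st("mid")
print(manip.servo_line(C+.080*OUT+[0,0,.0485],feed=.015,contact_N=6)); st("lock?")
cv2.imwrite("pics/w2.png",optics.get_image("wrist"))
E
```

```text
a t7.61 out 0.0178 lat 0.0003 z 0.0463 F out -4.3 z 4.5 [-1.3  4.2  4.5]
lift t7.96 out 0.0183 lat -0.0002 z 0.0480 F out -1.4 z 0.8 [0.1 1.4 0.8]
False
mid t8.87 out 0.0467 lat 0.0005 z 0.0487 F out -5.3 z 1.2 [-0.3  5.3  1.2]
True
lock? t10.55 out 0.0724 lat 0.0001 z 0.0486 F out 0.0 z 3.5 [-1.  -0.1  3.5]
```

View pics/w2.png

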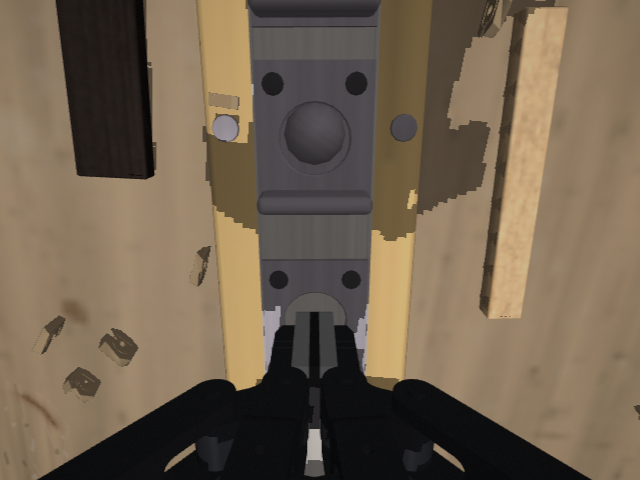

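The button (315,133) stands popped in the centre of the second hole. Now I'll repeat on the second plate.

```bash
python3 -W ignore - <<'E'
from h import *
from station import optics
p=st("a"); p=p-.002*OUT
manip.servo_line([p[0],p[1],.0495],feed=.03); manip.servo_line([p[0],p[1],.085],feed=.1)
S=C-.001*OUT
manip.servo_line(S+[0,0,.085],feed=.1,rot=R); manip.servo_line(S+[0,0,.066],feed=.08); st("above")
print(manip.servo_line(S+[0,0,.045],feed=.03,contact_N=2.5)); st("touch")
print(manip.servo_line(S+[0,0,.044],feed=.015,contact_N=8)); st("press")
z=manip.observe()["eef_pos"][2]
for d in (.010,.015,.021):
    c=manip.servo_line(C+d*OUT+[0,0,z],feed=.02,contact_N=22); print(c); st(d)
    if c: break
E
```

```text
a t10.60 out 0.0724 lat 0.0001 z 0.0487 F out -0.2 z 4.7 [0.1 0.2 4.7]
above t12.61 out -0.0007 lat -0.0007 z 0.0649 F out 0.9 z 0.5 [ 0.2 -0.9  0.5]
True
touch t13.05 out -0.0010 lat 0.0004 z 0.0558 F out -0.8 z 3.4 [-0.2  0.8  3.4]
True
press t13.65 out -0.0010 lat 0.0005 z 0.0481 F out 0.1 z 8.7 [-2.5 -0.4  8.7]
False
0.01 t14.35 out 0.0074 lat 0.0007 z 0.0487 F out -3.4 z 6.4 [-0.3  3.4  6.4]
False
0.015 t14.75 out 0.0104 lat 0.0007 z 0.0486 F out -8.1 z 5.5 [-0.2  8.1  5.5]
False
0.021 t15.20 out 0.0165 lat 0.0007 z 0.0486 F out -7.7 z 6.0 [-0.5  7.7  6. ]
```

```bash
python3 -W ignore - <<'E'
from h import *
for d in (.024,.028):
    c=manip.servo_line(C+d*OUT+[0,0,.0478],feed=.02,contact_N=18); print(c); p=st(d)
    if c: break
E
```

```text
False
0.024 t15.50 out 0.0208 lat 0.0008 z 0.0486 F out -5.0 z 8.1 [-0.9  4.9  8.1]
False
0.028 t15.85 out 0.0251 lat 0.0008 z 0.0486 F out -4.4 z 7.6 [-0.8  4.3  7.6]
```

```bash
python3 -W ignore - <<'E'
from h import *
from station import optics
p=st("a"); manip.servo_line([p[0],p[1],.0500],feed=.02); st("lift")
print(manip.servo_line(C+.044*OUT+[0,0,.0500],feed=.04,contact_N=9)); st("mid")
print(manip.servo_line(C+.086*OUT+[0,0,.0500],feed=.015,contact_N=6)); p=st("lock?")
p=p-.003*OUT
manip.servo_line([p[0],p[1],.0505],feed=.03); manip.servo_line([p[0],p[1],.13],feed=.1)
p=C+.03*OUT
manip.servo_line([p[0],p[1],.2],feed=.15,rot=R); st("clear")
cv2.imwrite("pics/w3.png",optics.get_image("wrist")); np.save("w3.npy",optics.camera_info("wrist"),allow_pickle=True)
E
```

```text
a t15.85 out 0.0251 lat 0.0008 z 0.0486 F out -4.4 z 7.6 [-0.8  4.3  7.6]
lift t16.18 out 0.0250 lat 0.0003 z 0.0495 F out -1.1 z 0.9 [-0.5  1.1  0.9]
False
mid t16.81 out 0.0428 lat 0.0001 z 0.0496 F out -4.9 z -2.7 [ 1.5  5.  -2.7]
True
lock? t18.39 out 0.0640 lat -0.0006 z 0.0495 F out -1.2 z 1.0 [0.1 1.2 1. ]
clear t20.24 out 0.0305 lat -0.0005 z 0.1993 F out -0.1 z -0.6 [-0.5  0.1 -0.6]
```

View pics/w3.png

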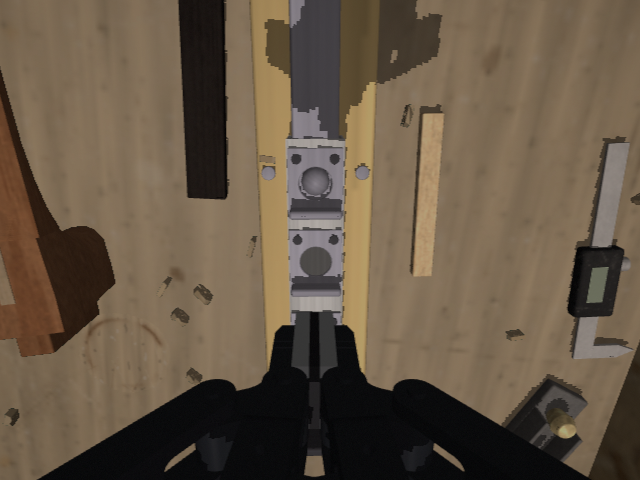

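The button (315,181) stands popped in the innermost, third plate. I'll check the bystanders numerically and hand in.

```bash
python3 -W ignore - <<'E'
from h import *
from station import optics,workorder
p=C+.03*OUT; manip.servo_line([p[0]-.1,p[1]-.15,.25],feed=.2)
im=optics.get_image("top"); i0=cv2.imread("pics/top0.png"); cv2.imwrite("pics/top1.png",im)
d=cv2.absdiff(im,i0).max(2)
for n,(a,b,c,e) in dict(dowel=(205,224,243,316),blank=(288,314,203,292),cork=(268,330,422,496)).items(): print(n,(d[a:b,c:e]>40).mean(), d[a:b,c:e].mean())
w=np.load("w3.npy",allow_pickle=True).item(); print("dome",ray(w,(315,181),.0475),"hole1->",ray(w,(315.5,262),.0485))
print(manip.observe()["t"]); workorder.hand_in()
E
```

```text
dowel 0.0 25.16510454217736
blank 0.4338807260155575 33.175453759723425
cork 0.9064952048823016 81.16107236268526
dome [ 0.62781088 -0.03828509  0.0475    ] hole1-> [ 0.6334918  -0.09692151  0.0485    ]
21.425
the job is handed in; nothing more can be done
```

View pics/top1.png

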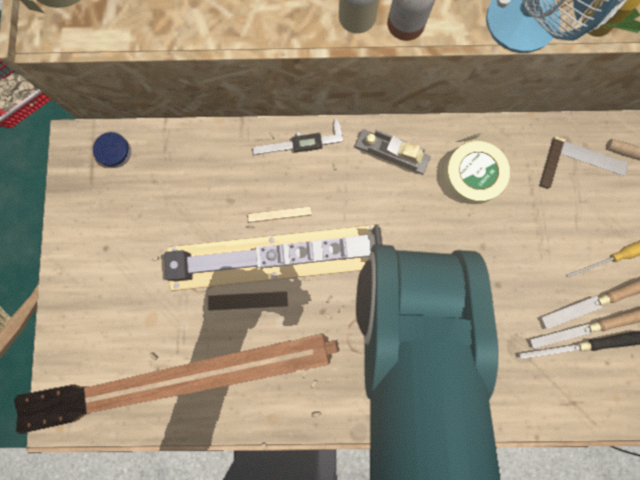

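The end stop is two holes longer: the tube is out, and the button is popped up through its third and last hole. I pressed the button and pushed by the thumb rib twice, stopping each time when I felt it lock. The job was handed in at 21.4 s, under the 48 s limit, with the arm clear of the stop.

- **Button:** the wrist pictures show it popped up in the centre of the second hole after the first stroke, and of the third after the second. The final top view shows the tube extended, with the innermost plate at the button.
- **Force:** the largest forces I read were about 8 N outward and 9 N downward. Each stroke ended on a force change of 6 N, and I did not push the tube any further.
- **Pieces of wood:** both are where they started in the top view: dowel (280,214), blank (248,300). The automatic image comparison did flag the blank, but the picture shows only the arm's shadow across it.
- **Sanding block:** I could not confirm it. The arm hid it in the last picture, so its comparison failed. The arm made no planned move near it.

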